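# Push the food-waste caddy home and hold its lid half open

## Robot

A 6-joint arm with a two-finger parallel gripper is mounted at the origin on a cart in front of the work surface, level with it; the furniture and walls round the work are solid. World frame = base frame: x ahead of the robot, y to its left, z up, the work surface at z = 0. Lengths are in m, angles in rad, forces in N, time in s.
With the tool pointing down it reaches from about 0.425 to 0.95 m from the base axis. Payload 3.5 kg.
Tool frame: the origin (TCP) lies midway between the tips of the shut fingers; the grasp point (between the pads) lies 19 mm behind it; z points along the fingers, y is the line along which they close (so a half turn about z gives the same grasp; the last joint's range is limited). The gripper opens to 85 mm and grips with 20 to 120 N. Pads are 22 mm wide; open, the fingers measure 114 mm over their backs; the gripper's body (76 mm by 85 mm) begins 54 mm behind the grasp point. The pads swing forward as they close: fully open they stand 13 mm farther back than shut.
Start: joints at [-0.15, 0.286, 1.577, -0, 1.279, -0.15], TCP at [0.675, 0, 0.231] pointing down, gripper open.
Joint ranges: [-2.77, 2.77], [-0.9, 2.22], [0.21, 2.48], [-1.53, 4.67], [0.24, 2.81], [-2.84, 2.84]. Speed limits (rad/s): [2.79, 2.79, 3.14, 3.14, 3.14, 3.14].

## Interface

Orientations are given as a unit quaternion [x, y, z, w].
In Python, from plant import * gives the robot as it stands.
- The arm moves only by the tool move_arm, never from a script. Its argument "moves" is a list of rows, each a list of 3 entries, a list of its own where there are three numbers: the opening, from 0 (shut) to 1 (fully open), then the shift along the tool's x, y, z in m, then the turn, a rotation vector about the tool's x, y, z in rad. A call has exactly 10 rows; each row shifts and turns the commanded pose from where the row before left it, along the tool's axes as they then stand; what a row does not reach is not made up. A row lasts 1/12 s, in which the tool goes at most 41.7 mm and 7.16 degrees, less where a joint would pass 70% of its speed; a pose out of reach is approached as far as the arm can. A call is refused whole if a number of a shift passes 0.0417 or a number of a turn 0.125, either way. A call with a gripper value outside its range is refused whole. The fingers move at their own pace and stop on an object; "grip_force" is the grip in N (left out, the last holds). Time passes only in rows, so rows that do not move let the fingers close, or fill a call up. It gives the time, the measured TCP pose, the force, the opening and the grip force at its end, in the units of the state.
- get_state(): the state, without advancing time (a new reading comes with each control period).
- read_camera(name): name is "scene" or "side" or "wrist"; returns the picture (384x512x3 uint8, red, green, blue); there is no depth.
- camera_params(name): a dict with "fx", "fy", "cx", "cy" (pixels), "k1" (the pictures are not rectified: a ray, as slopes to the right and down, at radius r is drawn at 1 + k1 r^2 times it, then the intrinsics apply), "rvec" (rotation vector, rad) and "tvec" (3), from world to camera coordinates, as OpenCV has them; the wrist camera has in their place "tool_from_camera" (4x4, takes a point from camera to tool coordinates, whose origin is the TCP and whose axes are the flange's). Camera axes: x right, y down, z forward; pixel columns grow to the right and rows downward; lengths in m; the calibration is good to about 2 mm. A picture is of the moment at which its call begins: read the wrist's pose just before it. camera_params takes no time and is no camera call.
- sign_off(): hands the job in; it is judged then, once.
The state is a dict: "time": time; "qpos": joint angles; "dq": joint speeds; "joint_efforts": joint torques, N m; "eef_pos": TCP position; "tcp_rot": TCP orientation; "contact_force": force on the tool from outside, world axes, zero at the start; "wrist_torque": the same for the moment, N m; "opening": opening from 0.0 (shut) to 1.0 (fully open); "finger_force": force on a finger pad.
Only numpy, scipy, OpenCV 4.12 (cv2) and the standard library are available. Lean on these libraries where they do the work, as an engineer would, in place of code of your own. Each camera call takes 0.05 s, during which the arm holds its last target. There are 200 camera calls.

## Task

With its lid still shut, push the green food-waste caddy back along its tray until you feel it come up against the rear stop. Then lift its sprung lid by the black tab to 45 degrees and finish holding it there, so that I can drop the trimmings in: do not let go at the end, keep the caddy home, and leave the things around it where they are.

Things in the scene. Friction and masses are not known exactly. Their poses are not given: they have to be found in the camera images.
- tray: fixed grey tray, 250x170 mm, with 24 mm high rails, on which the caddy slides. Origin on the worktop under the centre of the caddy when home; x: horizontal, the way the caddy is pushed home (away from the robot), to the rear stop, an upright aluminium plate; z up. A wall cabinet hangs over the rear of the worktop, less than 0.6 m up, from about 0.65 m ahead of the robot: a hand leant back clears it.
- caddy (a joint): how far the food-waste caddy (sage green square bucket, 150x150 mm, its rim 104 mm above the worktop) stands out of its home, in m along the tray's -x: 0 = home, against the rear stop; up to 0.08. It slides on runners with about 3 N of friction, cannot tip or lift off the tray, and stays where it is left.
- lid (a joint): opening angle of the caddy's lid in rad: 0 = shut (flat), growing as the front edge rises, up to 1.75. A spring and its weight shut it when let go (about 2 N upward at the handle holds it half open).
- lid_hinge (a point): middle of the lid's hinge line, on the caddy's far rim, 109 mm above the worktop; 78 mm from the tray's origin along tray x when home; moves with the caddy. The hinge line is horizontal, along the tray's y.
- lid_grip (a point): on the lid's handle: a black flat tab at the middle of the lid's front edge, 22 mm wide (tray y), 12 mm thick, in the plane of the lid. The point is inside the tab at mid-width and mid-thickness, 198 mm from the hinge line, 39 mm before the lid plate's edge, 19 mm from the tab's end; 109 mm above the worktop when shut. The lid plate is 158x158x9 mm. Only tray and worktop lie below the tab.
- tomato_mid (a point): centre of the bystander, half-way up: red tomato, 74 mm across, 69 mm high, standing loose on the worktop beside the tray; leave it alone.
- garlic_mid (a point): centre of the bystander, half-way up: head of garlic, 56 mm, standing loose on the worktop beside the tray; leave it alone.
- onion_mid (a point): centre of the bystander, half-way up: brown onion, 83 mm across, 94 mm high, standing loose on the worktop beside the tray; leave it alone.
- mug_mid (a point): centre of the bystander, half-way up: white mug with a thin stripe at the rim and a handle, 82x112x94 mm, standing loose on the worktop beside the tray; leave it alone.
- tin_mid (a point): centre of the bystander, half-way up: round food tin, 75 mm across, 58 mm high, standing loose on the worktop beside the tray; leave it alone.
- spice_jar_mid (a point): centre of the bystander, half-way up: small glass jar with a yellow cap, 45 mm across, 100 mm high, standing loose on the worktop beside the tray; leave it alone.

How it is judged:
By the outcome, as a careful person would: the job done as asked, in the order asked, and still so for the second after the job is handed in, while the arm keeps its last pose, push and grip.
It also fails if it takes over 38 s, if anything falls off the work surface, if the arm or the gripper's body presses on something with over 40 N, if the wrist force passes 120 N, or if a joint passes its speed limit or range.

## Working session

There is one attempt and no reset: what is moved stays moved. The work goes in short steps, Python scripts to look and compute and a tool call to move; the robot and the scene stay as the last step left them, time stands still between calls to the robot, and variables do not carry over. Pictures are saved under pics/ and viewed, at most 10 in all, crops included, and the job is handed in when it is done.

Besides the shell and the picture viewer there is one more tool, called after "Emit:" in YAML: its name, and indented under it one key for each argument. move_arm: Moves the arm, as the interface text tells. Its arguments: {"type":"object","properties":{"moves":{"type":"array"},"grip_force":{"type":"number"}},"required":["moves"]}

```bash
mkdir -p pics; ls; python3 - <<'E'
from plant import *
import cv2,numpy as np
s=get_state();print(s)
ims=[]
for n in("scene","side","wrist"):
    p=camera_params(n);print(n,p)
    im=read_camera(n);cv2.imwrite(f"pics/{n}0.png",im[...,::-1])
    ims.append(im)
E
```

```text
pics
{'time': 0.0, 'qpos': array([-1.50002682e-01,  2.87211557e-01,  1.57818876e+00,  2.83054271e-05,
        1.27864099e+00, -1.50015011e-01]), 'dq': array([ 0.00319076, -0.00062384,  0.00121678, -0.00098714, -0.00042904,
        0.00188793]), 'joint_efforts': array([-1.79628755e-04, -4.05981302e+01, -2.92628127e+01, -1.54224781e-04,
        5.81841552e-03,  3.74769741e-06]), 'eef_pos': array([6.74328451e-01, 1.36113315e-04, 2.29910241e-01]), 'tcp_rot': array([ 0.70710479,  0.70710772, -0.00071572, -0.00099343]), 'contact_force': array([1.05118112, 0.23482039, 0.69211891]), 'wrist_torque': array([-0.0425326 ,  0.03505797,  0.04178495]), 'finger_force': 0.0, 'opening': 0.9956866048870541}
scene {'fx': 347.26993606023206, 'fy': 347.26993606023206, 'cx': 256.63430586625424, 'cy': 185.02848540106976, 'k1': -0.01374887660660669, 'rvec': array([ 2.11430704, -0.84808642,  0.42690299]), 'tvec': array([-0.41102449,  0.29762507,  0.61833542])}
side {'fx': 481.35793784629567, 'fy': 481.35793784629567, 'cx': 263.1670522951245, 'cy': 185.3246982196009, 'k1': 0.01640159114457619, 'rvec': array([ 0.48897481, -2.43631705,  1.56272164]), 'tvec': array([0.52106377, 0.17717238, 0.94279209])}
wrist {'fx': 334.32948226060336, 'fy': 334.32948226060336, 'cx': 248.4824286323978, 'cy': 187.27391126154717, 'k1': 0.034288209310042096, 'tool_from_camera': array([[-4.64064363e-04, -9.47883310e-01, -3.18617349e-01,
         8.08733501e-02],
       [ 9.99999851e-01, -5.31569608e-04,  1.24919959e-04,
        -1.94583667e-03],
       [-2.87776843e-04, -3.18617243e-01,  9.47883416e-01,
        -1.42151514e-01],
       [ 0.00000000e+00,  0.00000000e+00,  0.00000000e+00,
         1.00000000e+00]])}
```

View pics/scene0.png

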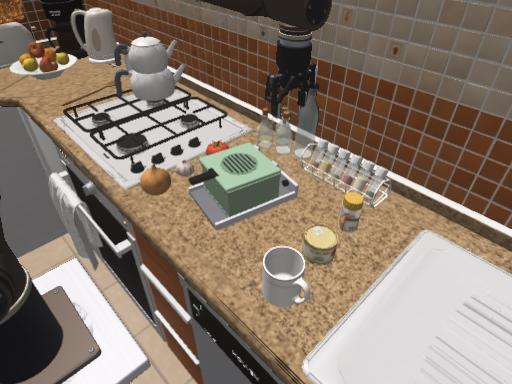

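View pics/side0.png

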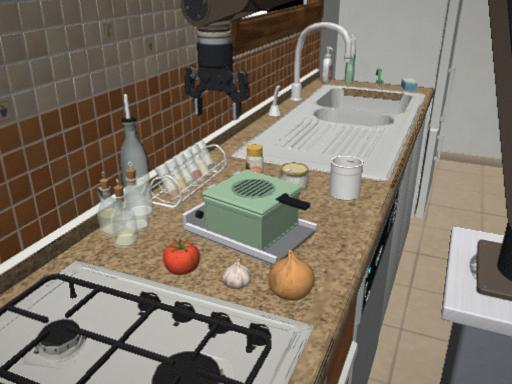

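```bash
cat > h.py <<'E'
from plant import *
import cv2,numpy as np
from scipy.spatial.transform import Rotation as R
def cam(n,s=None):
    p=camera_params(n)
    if n=="wrist":
        s=s or get_state();T=np.eye(4);T[:3,:3]=R.from_quat(s['tcp_rot']).as_matrix();T[:3,3]=s['eef_pos']
        W=T@p['tool_from_camera'];Rc=W[:3,:3].T;t=-Rc@W[:3,3]
    else: Rc=R.from_rotvec(p['rvec']).as_matrix();t=p['tvec']
    return p,Rc,t
def ray(c,u,v):
    p,Rc,t=c;d=np.array([(u-p['cx'])/p['fx'],(v-p['cy'])/p['fy']]);x=d.copy()
    for _ in range(8): x=d/(1+p['k1']*(x@x))
    return -Rc.T@t, Rc.T@np.array([x[0],x[1],1])
def onz(c,uv,z):
    o,d=ray(c,*uv);return (o+d*(z-o[2])/d[2]).round(4)
def proj(c,X):
    p,Rc,t=c;q=Rc@np.asarray(X,float)+t;x=q[:2]/q[2];x=x*(1+p['k1']*(x@x));return np.array([p['cx']+p['fx']*x[0],p['cy']+p['fy']*x[1]]).round(1)
def tri(a,b):
    A=[];B=[]
    for o,d in(a,b):
        d=d/np.linalg.norm(d);P=np.eye(3)-np.outer(d,d);A.append(P);B.append(P@o)
    X=np.linalg.solve(A[0]+A[1],B[0]+B[1]);return X.round(4),[np.linalg.norm(A[i]@X-B[i]).round(4) for i in(0,1)]
E
python3 - <<'E'
from h import *
a=cv2.imread("pics/scene0.png");b=cv2.imread("pics/side0.png")
A=cv2.resize(a[130:230,135:315],None,fx=4,fy=4,interpolation=cv2.INTER_CUBIC)[:300*2]
A=cv2.resize(a[135:230,150:310],(640,380)) ;B=cv2.resize(b[160:260,175:325],None,fx=4,fy=4)
cv2.imwrite("pics/c1.png",cv2.resize(a[135:235,170:305],(800,593),interpolation=cv2.INTER_CUBIC))
cv2.imwrite("pics/c2.png",cv2.resize(b[160:265,180:320],(800,600),interpolation=cv2.INTER_CUBIC))
for n in("scene","side"):
  c=cam(n);print(n,-c[1].T@c[2])
  im=cv2.imread(f"pics/{n}0.png");h=cv2.cvtColor(im,cv2.COLOR_BGR2HSV)
  m=cv2.inRange(h,(40,40,100),(85,255,255))
  k,l,st,ce=cv2.connectedComponentsWithStats(m)
  for i in range(1,k):
    if st[i,4]>200: print(st[i],ce[i].round(1))
E
```

```text
scene [ 0.08129248 -0.49460782  0.62339004]
[220 153  38  22 490] [238.9 163.5]
[210 168  71  25 241] [247.6 181.8]
side [0.18497588 0.92341433 0.5521271 ]
[ 203  170   99   80 3513] [244.2 204.9]
```

View pics/c1.png

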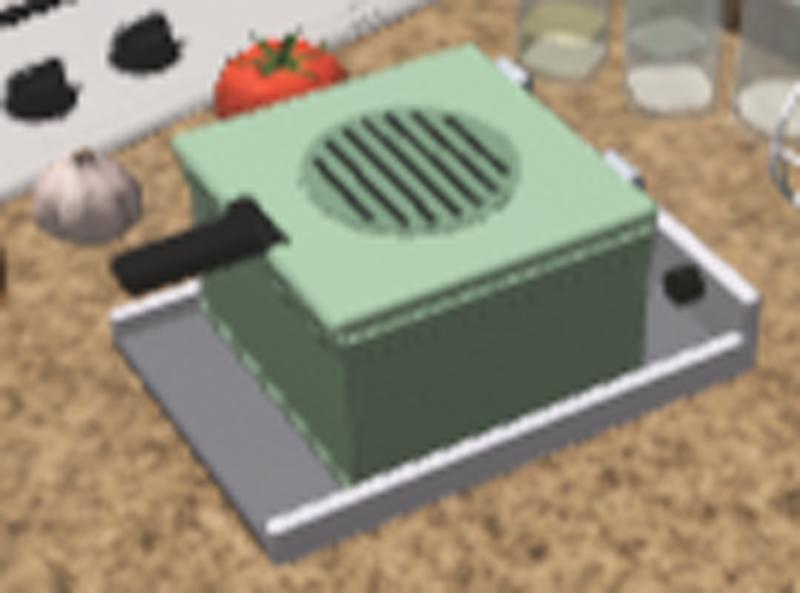

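View pics/c2.png

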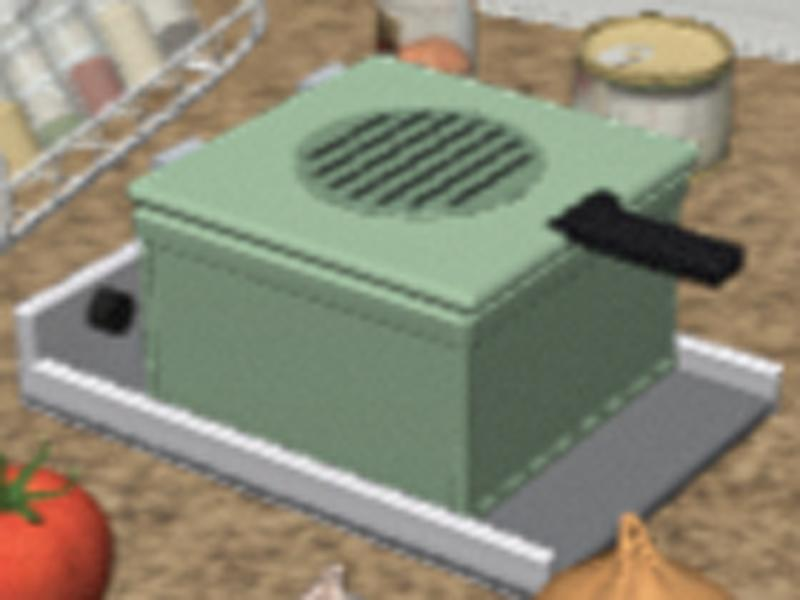

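View pics/wrist0.png

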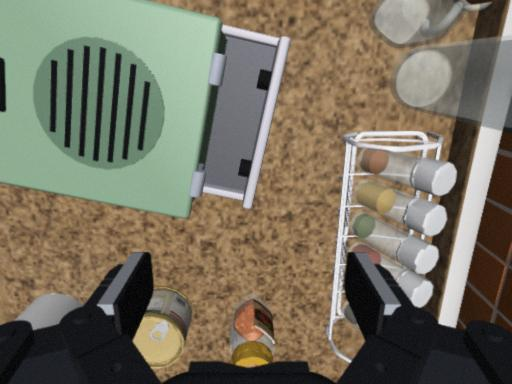

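```bash
python3 - <<'E'
from h import *
S=cam("scene");D=cam("side");W=cam("wrist")
f1=lambda u,v:(170+u/5.926,135+v/5.93)
f2=lambda u,v:(180+u/5.714,160+v/5.714)
L={'BL':((472,45),(135,190)),'BR':((655,212),(385,60)),'FR':((338,330),(695,150)),'FL':((177,142),(470,305))}
for k,(a,b) in L.items():
    print(k,onz(S,f1(*a),.1135),onz(D,f2(*b),.1135),tri(ray(S,*f1(*a)),ray(D,*f2(*b))))
for n,a in dict(tabend1=(112,265),tabend2=(130,285)).items(): print(n,onz(S,f1(*a),.115))
for n,a in dict(tabend=(745,245),tabe2=(720,270)).items(): print(n,onz(D,f2(*a),.115))
for n,a in dict(railFR=(272,527),railBR=(740,340),railFL=(115,318),backR=(755,297)).items(): print(n,onz(S,f1(*a),.024))
for n,a in dict(railFL=(552,556),railBL=(40,365),railFR=(778,370)).items(): print(n,onz(D,f2(*a),.024))
for n,a in dict(BL=(221,18),BR=(189,214)).items(): print('wrist',n,onz(W,a,.1135))
for n,(a,z) in dict(onion=((155,180),.047),garlic=((184,168),.028),mug=((284,276),.047),tin=((320,245),.029),jar=((351,212),.05)).items(): print(n,onz(S,a,z))
for n,(a,z) in dict(onion=((291,278),.047),garlic=((236,275),.028),mug=((346,178),.047),tomato=((181,257),.035)).items(): print(n,onz(D,a,z))
E
```

```text
BL [0.6504 0.1108 0.1135] [0.6471 0.1278 0.1135] (array([0.6547, 0.1162, 0.108 ]), [np.float64(0.0012), np.float64(0.0012)])
BR [ 0.6157 -0.0386  0.1135] [ 0.613  -0.0203  0.1135] (array([ 0.62  , -0.0342,  0.1078]), [np.float64(0.0011), np.float64(0.0011)])
FR [ 0.468  -0.0072  0.1135] [0.4687 0.0133 0.1135] (array([ 0.4731, -0.0008,  0.1067]), [np.float64(0.0), np.float64(0.0)])
FL [0.5005 0.1399 0.1135] [0.4993 0.1624 0.1135] (array([0.5056, 0.1486, 0.106 ]), [np.float64(0.0008), np.float64(0.0008)])
tabend1 [0.4272 0.0851 0.115 ]
tabend2 [0.4248 0.0694 0.115 ]
tabend [0.4263 0.0855 0.115 ]
tabe2 [0.4285 0.1073 0.115 ]
railFR [ 4.341e-01 -2.000e-04  2.400e-02]
railBR [ 0.6651 -0.0526  0.024 ]
railFL [0.4667 0.155  0.024 ]
backR [ 0.6942 -0.0366  0.024 ]
railFL [0.4664 0.1665 0.024 ]
railBL [0.6988 0.1188 0.024 ]
railFR [0.4322 0.0097 0.024 ]
wrist BL [0.6534 0.1178 0.1135]
wrist BR [ 0.6225 -0.0296  0.1135]
onion [0.4059 0.2238 0.047 ]
garlic [0.5087 0.24   0.028 ]
mug [ 0.427  -0.2281  0.047 ]
tin [ 0.5601 -0.2187  0.029 ]
jar [ 0.6829 -0.2148  0.05  ]
onion [0.4069 0.2512 0.047 ]
garlic [0.5123 0.2568 0.028 ]
mug [ 0.4217 -0.2189  0.047 ]
tomato [0.6315 0.2535 0.035 ]
```

```bash
cat >> h.py <<'E'
from scipy.linalg import expm,logm
def pose(grip,lean,yaw):
    Rz=R.from_euler('z',yaw).as_matrix();l=lean
    z=Rz@[np.sin(l),0,-np.cos(l)];x=Rz@[np.cos(l),0,np.sin(l)];T=np.eye(4)
    T[:3,:3]=np.c_[x,np.cross(z,x),z];T[:3,3]=np.asarray(grip)+.019*z;return T
def cur(s=None):
    s=s or get_state();T=np.eye(4);T[:3,:3]=R.from_quat(s['tcp_rot']).as_matrix();T[:3,3]=s['eef_pos'];return T
def rows(T,N,T0=None):
    T0=cur() if T0 is None else T0;d=expm(np.real(logm(np.linalg.inv(T0)@T))/N)
    print('rows',N,d[:3,3].round(4).tolist(),R.from_matrix(d[:3,:3]).as_rotvec().round(4).tolist())
    X=T0
    P=[(X:=X@d)[:3,3].round(3) for _ in range(N)];print([p.tolist() for p in P[::4]])
E
python3 - <<'E'
from h import *
rows(pose((.443,.086,.24),np.radians(45),np.radians(-12.2)),20)
E
```

```text
rows 20 [-0.0054, -0.0117, -0.0035] [-0.0349, 0.0282, 0.084]
[[0.663, -0.005, 0.234], [0.612, -0.017, 0.242], [0.559, -0.012, 0.243], [0.511, 0.01, 0.239], [0.474, 0.048, 0.232]]
```

Emit:
move_arm:
  moves:
    - [0.8,[-0.0054,-0.0117,-0.0035],[-0.0349,0.0282,0.084]]
    - [0.8,[-0.0054,-0.0117,-0.0035],[-0.0349,0.0282,0.084]]
    - [0.8,[-0.0054,-0.0117,-0.0035],[-0.0349,0.0282,0.084]]
    - [0.8,[-0.0054,-0.0117,-0.0035],[-0.0349,0.0282,0.084]]
    - [0.8,[-0.0054,-0.0117,-0.0035],[-0.0349,0.0282,0.084]]
    - [0.8,[-0.0054,-0.0117,-0.0035],[-0.0349,0.0282,0.084]]
    - [0.8,[-0.0054,-0.0117,-0.0035],[-0.0349,0.0282,0.084]]
    - [0.8,[-0.0054,-0.0117,-0.0035],[-0.0349,0.0282,0.084]]
    - [0.8,[-0.0054,-0.0117,-0.0035],[-0.0349,0.0282,0.084]]
    - [0.8,[-0.0054,-0.0117,-0.0035],[-0.0349,0.0282,0.084]]

```text
time: 0.98
eef_pos: [0.5458, -0.0082, 0.2431]
tcp_rot: [0.915, 0.34, 0.216, 0.023]
contact_force: [0.3, 0.7, 0.2]
opening: 0.801
finger_force: 0.0
```

Emit:
move_arm:
  moves:
    - [0.8,[-0.0054,-0.0117,-0.0035],[-0.0349,0.0282,0.084]]
    - [0.8,[-0.0054,-0.0117,-0.0035],[-0.0349,0.0282,0.084]]
    - [0.8,[-0.0054,-0.0117,-0.0035],[-0.0349,0.0282,0.084]]
    - [0.8,[-0.0054,-0.0117,-0.0035],[-0.0349,0.0282,0.084]]
    - [0.8,[-0.0054,-0.0117,-0.0035],[-0.0349,0.0282,0.084]]
    - [0.8,[-0.0054,-0.0117,-0.0035],[-0.0349,0.0282,0.084]]
    - [0.8,[-0.0054,-0.0117,-0.0035],[-0.0349,0.0282,0.084]]
    - [0.8,[-0.0054,-0.0117,-0.0035],[-0.0349,0.0282,0.084]]
    - [0.8,[-0.0054,-0.0117,-0.0035],[-0.0349,0.0282,0.084]]
    - [0.8,[-0.0054,-0.0117,-0.0035],[-0.0349,0.0282,0.084]]

```text
time: 1.82
eef_pos: [0.4611, 0.071, 0.2273]
tcp_rot: [0.928, -0.054, 0.365, 0.041]
contact_force: [0.3, -1.1, -0.1]
opening: 0.797
finger_force: 0.0
```

```bash
python3 - <<'E'
from h import *
s=get_state();T=pose((.443,.086,.24),np.radians(45),np.radians(-12.2))
print(s['time'],s['qpos'].round(3),s['eef_pos'],T[:3,3]);print(cur()[:3,:3].round(3),T[:3,:3].round(3),s['contact_force'],s['opening'])
cv2.imwrite("pics/w1.png",read_camera("wrist")[...,::-1])
E
```

```text
1.8167 [-0.003 -0.582  2.476 -0.234  0.514  1.844] [0.46112255 0.07095464 0.22732267] [0.45613161 0.08316085 0.22656497]
[[ 0.727 -0.131  0.674]
 [-0.071 -0.991 -0.116]
 [ 0.683  0.037 -0.73 ]] [[ 0.691 -0.211  0.691]
 [-0.149 -0.977 -0.149]
 [ 0.707  0.    -0.707]] [ 0.27732481 -1.05070881 -0.1111488 ] 0.7968186633112982
```

View pics/w1.png

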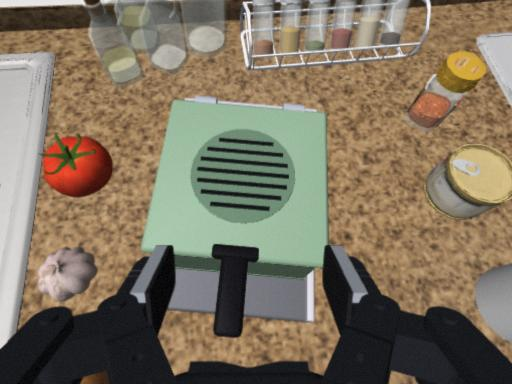

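```bash
cat >> h.py <<'E'
from scipy.optimize import least_squares
def fk(q,p):
    h,L1,L2,Lt,d,e=p
    M=lambda ax,a,t:np.block([[R.from_euler(ax,a).as_matrix(),np.array(t,float)[:,None]],[np.zeros((1,3)),np.ones((1,1))]])
    return M('z',q[0],(0,0,h))@M('y',q[1],(0,d,0))@M('y',q[2],(0,0,L1))@M('z',q[3],(e,0,L2))@M('y',q[4],(0,0,0))@M('z',q[5],(0,0,Lt))
E
python3 - <<'E'
from h import *
s=get_state()
q0=np.array([-0.15,.2872,1.5782,0,1.2786,-.15]);P0=np.array([.6743,.0001,.2299])
d=[(q0,P0),(s['qpos'],s['eef_pos'])]
r=least_squares(lambda p:np.concatenate([fk(q,np.append(p,0))[:3,3]-P for q,P in d]+[[.001*(p[0]-.3)]]),[.3,.4,.4,.3,.1])
print(r.x,r.fun.round(4))
for q,_ in d: print(fk(q,np.append(r.x,0))[:3,:3].round(3))
W=cam("wrist",s)
for n,a in dict(e1=(215,333),e2=(242,334),b1=(214,252),b2=(257,254),FL=(143,249),FR=(326,265),BL=(175,100),BR=(328,111)).items(): print(n,onz(W,a,.1135))
E
```

```text
[0.21806109 0.44399394 0.56592246 0.24962464 0.10090124] [ 0.      0.      0.      0.     -0.     -0.     -0.0001]
[[-1.     0.    -0.002]
 [-0.     1.     0.   ]
 [ 0.002  0.    -1.   ]]
[[ 0.133  0.728  0.673]
 [ 0.991 -0.074 -0.115]
 [-0.034  0.682 -0.731]]
e1 [0.4291 0.0961 0.1135]
e2 [0.4257 0.0763 0.1135]
b1 [0.4893 0.0914 0.1135]
b2 [0.4832 0.0567 0.1135]
FL [0.4991 0.1482 0.1135]
FR [0.4674 0.0022 0.1135]
BL [0.6475 0.1159 0.1135]
BR [ 0.6177 -0.0351  0.1135]
```

```bash
cat >> h.py <<'E'
PAR=[0.21806109,0.44399394,0.56592246,0.24962464,0.10090124,0]
LO=np.array([-2.77,-.9,.21,-1.53,.24,-2.84]);HI=np.array([2.77,2.22,2.48,4.67,2.81,2.84])
YAW=np.radians(-12.2);U=np.array([np.cos(YAW),np.sin(YAW),0]);G0=np.array([.4455,.0825,.109])
def ik(T,q0):
    def f(q):
        A=fk(q,PAR);A3=np.c_[A[:3,1],-A[:3,0],A[:3,2]]
        return np.r_[(A[:3,3]-T[:3,3])*10,R.from_matrix(A3.T@T[:3,:3]).as_rotvec()]
    r=least_squares(f,np.clip(q0,LO+.01,HI-.01),bounds=(LO,HI));return r.x,np.abs(r.fun).max()
E
python3 - <<'E'
from h import *
q0=get_state()['qpos']
H=G0+.198*U
for lean in (20,25,30,35,40,45,50):
  l=np.radians(lean);o=[]
  for g in (G0+[0,0,.07],G0,G0+.045*U,H+.045*U-.14*U+[0,0,.14]):
    q,e=ik(pose(g,l if g[2]<.2 else l-np.pi/4,YAW),q0);o.append((round(e,3),q.round(2).tolist()))
  print(lean,o)
E
```

```text
20 [(np.float64(0.0), [-0.0, -0.33, 2.34, -0.1, 0.79, 1.84]), (np.float64(0.0), [-0.0, -0.21, 2.4, -0.12, 0.62, 1.87]), (np.float64(0.0), [-0.03, -0.11, 2.31, -0.11, 0.6, 1.84]), (np.float64(0.0), [-0.1, 0.23, 1.68, 0.05, 1.66, 1.68])]
25 [(np.float64(0.0), [0.01, -0.37, 2.38, -0.14, 0.7, 1.88]), (np.float64(0.0), [0.01, -0.25, 2.44, -0.18, 0.53, 1.93]), (np.float64(0.0), [-0.02, -0.14, 2.35, -0.17, 0.5, 1.9]), (np.float64(0.0), [-0.09, 0.19, 1.72, 0.04, 1.58, 1.69])]
30 [(np.float64(0.0), [0.02, -0.4, 2.43, -0.2, 0.62, 1.94]), (np.float64(0.003), [0.02, -0.27, 2.48, -0.28, 0.44, 2.02]), (np.float64(0.0), [-0.01, -0.16, 2.39, -0.26, 0.41, 1.99]), (np.float64(0.0), [-0.09, 0.14, 1.76, 0.03, 1.5, 1.69])]
35 [(np.float64(0.0), [0.03, -0.43, 2.47, -0.28, 0.53, 2.01]), (np.float64(0.053), [0.05, -0.26, 2.48, -0.42, 0.42, 2.19]), (np.float64(0.0), [0.0, -0.18, 2.43, -0.41, 0.31, 2.13]), (np.float64(0.0), [-0.08, 0.1, 1.8, 0.02, 1.41, 1.69])]
40 [(np.float64(0.037), [0.06, -0.43, 2.48, -0.4, 0.49, 2.14]), (np.float64(0.099), [0.08, -0.25, 2.48, -0.6, 0.42, 2.39]), (np.float64(0.008), [0.01, -0.19, 2.46, -0.69, 0.24, 2.42]), (np.float64(0.0), [-0.08, 0.05, 1.85, 0.01, 1.33, 1.7])]
45 [(np.float64(0.086), [0.09, -0.42, 2.48, -0.55, 0.48, 2.31]), (np.float64(0.137), [0.12, -0.23, 2.48, -0.81, 0.42, 2.62]), (np.float64(0.038), [0.04, -0.18, 2.48, -1.09, 0.24, 2.84]), (np.float64(0.0), [-0.07, 0.01, 1.89, -0.0, 1.24, 1.71])]
50 [(np.float64(0.128), [0.13, -0.4, 2.48, -0.73, 0.49, 2.51]), (np.float64(0.174), [0.16, -0.21, 2.48, -1.01, 0.45, 2.84]), (np.float64(0.111), [0.04, -0.19, 2.48, -1.1, 0.24, 2.84]), (np.float64(0.0), [-0.07, -0.03, 1.93, -0.01, 1.16, 1.72])]
```

```bash
python3 - <<'E'
from h import *
T1=pose(G0+[0,0,.075],np.radians(25),YAW)
rows(T1,8);rows(pose(G0,np.radians(25),YAW),8,T1)
E
```

```text
rows 8 [-0.0051, -0.001, 0.0055] [-0.002, -0.0394, 0.0107]
[[0.46, 0.073, 0.219], [0.458, 0.077, 0.189]]
rows 8 [-0.004, 0.0, 0.0085] [-0.0, -0.0, 0.0]
[[0.453, 0.081, 0.157], [0.453, 0.081, 0.12]]
```

Emit:
move_arm:
  moves:
    - [0.7,[-0.0051,-0.001,0.0055],[-0.002,-0.0394,0.0107]]
    - [0.7,[-0.0051,-0.001,0.0055],[-0.002,-0.0394,0.0107]]
    - [0.7,[-0.0051,-0.001,0.0055],[-0.002,-0.0394,0.0107]]
    - [0.7,[-0.0051,-0.001,0.0055],[-0.002,-0.0394,0.0107]]
    - [0.7,[-0.0051,-0.001,0.0055],[-0.002,-0.0394,0.0107]]
    - [0.7,[-0.0051,-0.001,0.0055],[-0.002,-0.0394,0.0107]]
    - [0.7,[-0.0051,-0.001,0.0055],[-0.002,-0.0394,0.0107]]
    - [0.7,[-0.0051,-0.001,0.0055],[-0.002,-0.0394,0.0107]]
    - [0.7,[0,0,0],[0,0,0]]
    - [0.7,[0,0,0],[0,0,0]]

```text
time: 2.7
eef_pos: [0.4553, 0.0784, 0.1681]
tcp_rot: [0.971, -0.101, 0.215, 0.024]
contact_force: [0.4, 0.0, -1.0]
opening: 0.697
finger_force: 0.0
```

```bash
python3 - <<'E'
from h import *
s=get_state();print(s['qpos'].round(3),s['contact_force'],s['opening'])
T=pose(G0,np.radians(25),YAW);rows(T,10)
c=cam("wrist",s);im=read_camera("wrist");cv2.imwrite("pics/w2.png",im[...,::-1])
for g in (G0,G0-.019*U,G0+.039*U): print(proj(c,g+[0,0,.006]))
E
```

```text
[ 0.    -0.365  2.371 -0.139  0.712  1.864] [ 0.409066    0.0370833  -1.02779815] 0.6969756835493053
rows 10 [-0.0034, -0.0002, 0.0068] [0.0001, -0.0, 0.0006]
[[0.455, 0.079, 0.16], [0.454, 0.08, 0.13], [0.454, 0.081, 0.099]]
[242.8 261.2]
[242.5 292.2]
[243.2 199.9]
```

View pics/w2.png

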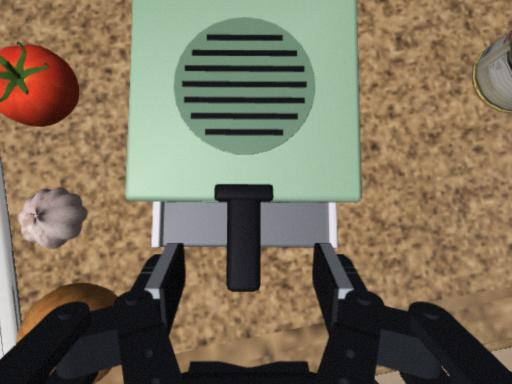

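The tab lies at (243, 200–290), between the fingers at (175, 265) and (320, 265). This matches my projected estimate within 2 px, so I'll descend and grip.

Emit:
move_arm:
  moves:
    - [0.7,[-0.0034,-0.0002,0.0068],[0,0,0]]
    - [0.7,[-0.0034,-0.0002,0.0068],[0,0,0]]
    - [0.7,[-0.0034,-0.0002,0.0068],[0,0,0]]
    - [0.7,[-0.0034,-0.0002,0.0068],[0,0,0]]
    - [0.7,[-0.0034,-0.0002,0.0068],[0,0,0]]
    - [0.7,[-0.0034,-0.0002,0.0068],[0,0,0]]
    - [0.7,[-0.0034,-0.0002,0.0068],[0,0,0]]
    - [0.7,[-0.0034,-0.0002,0.0068],[0,0,0]]
    - [0.7,[-0.0034,-0.0002,0.0068],[0,0,0]]
    - [0.7,[-0.0034,-0.0002,0.0068],[0,0,0]]

```text
time: 3.58
eef_pos: [0.4536, 0.0807, 0.0916]
tcp_rot: [0.971, -0.101, 0.216, 0.024]
contact_force: [-0.1, 0.6, 0.1]
opening: 0.698
finger_force: 0.0
```

Emit:
move_arm:
  moves:
    - [0,[0,0,0],[0,0,0]]
    - [0,[0,0,0],[0,0,0]]
    - [0,[0,0,0],[0,0,0]]
    - [0,[0,0,0],[0,0,0]]
    - [0,[0,0,0],[0,0,0]]
    - [0,[0,0,0],[0,0,0]]
    - [0,[0,0,0],[0,0,0]]
    - [0,[0,0,0],[0,0,0]]
    - [0,[0,0,0],[0,0,0]]
    - [0,[0,0,0],[0,0,0]]
  grip_force: 30

```text
time: 4.42
eef_pos: [0.4544, 0.0818, 0.0933]
tcp_rot: [0.971, -0.102, 0.217, 0.023]
contact_force: [1.4, 7.0, -1.5]
opening: 0.249
finger_force: 35.2
```

```bash
python3 - <<'E'
from h import *
s=get_state();T=cur(s);print(s['eef_pos'],(T[:3,3]-.019*T[:3,2]).round(4),s['contact_force'],s['opening'],s['finger_force'])
print('U in tool',(T[:3,:3].T@U).round(4),'Z',(T[:3,:3].T@[0,0,1]).round(4))
E
```

```text
[0.45437096 0.08176471 0.09328969] [0.4465 0.0834 0.1105] [ 1.38107862  6.98747929 -1.53124166] 0.24870237879945575 35.16635298728943
U in tool [0.905  0.0039 0.4254] Z [ 4.254e-01  2.000e-04 -9.050e-01]
```

Emit:
move_arm:
  moves:
    - [0,[0.0027,-0.0005,0.0013],[0,0,0]]
    - [0,[0.0027,-0.0005,0.0013],[0,0,0]]
    - [0,[0.0027,0,0.0013],[0,0,0]]
    - [0,[0.0027,0,0.0013],[0,0,0]]
    - [0,[0.0027,0,0.0013],[0,0,0]]
    - [0,[0.0027,0,0.0013],[0,0,0]]
    - [0,[0.0027,0,0.0013],[0,0,0]]
    - [0,[0.0027,0,0.0013],[0,0,0]]
    - [0,[0.0027,0,0.0013],[0,0,0]]
    - [0,[0.0027,0,0.0013],[0,0,0]]

```text
time: 5.25
eef_pos: [0.4837, 0.0755, 0.0922]
tcp_rot: [0.971, -0.101, 0.216, 0.024]
contact_force: [-1.4, 4.0, 2.1]
opening: 0.249
finger_force: 35.6
```

Emit:
move_arm:
  moves:
    - [0,[0.0009,0,0.0004],[0,0,0]]
    - [0,[0.0009,0,0.0004],[0,0,0]]
    - [0,[0.0009,0,0.0004],[0,0,0]]
    - [0,[0.0009,0,0.0004],[0,0,0]]
    - [0,[0.0009,0,0.0004],[0,0,0]]
    - [0,[0.0009,0,0.0004],[0,0,0]]
    - [0,[0.0009,0,0.0004],[0,0,0]]
    - [0,[0.0009,0,0.0004],[0,0,0]]
    - [0,[0.0009,0,0.0004],[0,0,0]]
    - [0,[0.0009,0,0.0004],[0,0,0]]

```text
time: 6.08
eef_pos: [0.4884, 0.0744, 0.0893]
tcp_rot: [0.972, -0.102, 0.21, 0.024]
contact_force: [-17.8, 10.5, 8.2]
opening: 0.25
finger_force: 37.1
```

Emit:
move_arm:
  moves:
    - [0,[0.001,0,0.0003],[0,0,0]]
    - [0,[0.001,0,0.0003],[0,0,0]]
    - [0,[0,0,0],[0,0,0]]
    - [0,[0,0,0],[0,0,0]]
    - [0,[0,0,0],[0,0,0]]
    - [0,[0,0,0],[0,0,0]]
    - [0,[0,0,0],[0,0,0]]
    - [0,[0,0,0],[0,0,0]]
    - [0,[0,0,0],[0,0,0]]
    - [0,[0,0,0],[0,0,0]]

```text
time: 6.92
eef_pos: [0.4886, 0.0743, 0.0884]
tcp_rot: [0.973, -0.102, 0.208, 0.024]
contact_force: [-20.6, 10.8, 10.1]
opening: 0.25
finger_force: 37.3
```

```bash
python3 - <<'E'
from h import *
s=get_state();T=cur(s);print(s['eef_pos'],(T[:3,3]-.019*T[:3,2]).round(4),s['contact_force'],np.degrees(np.arcsin(T[2,0])))
b=read_camera("side")[...,::-1];a=read_camera("scene")[...,::-1]
A=cv2.resize(a[135:235,185:318],(400,300),interpolation=cv2.INTER_CUBIC);B=cv2.resize(b[160:265,180:320],(400,300),interpolation=cv2.INTER_CUBIC)
cv2.imwrite("pics/c3.png",cv2.resize(np.hstack([A,B]),(800,300)))
E
```

```text
[0.48856419 0.0743452  0.08839661] [0.481  0.076  0.1057] [-20.6016415   10.83296292  10.06067315] 24.125564187574525
```

View pics/c3.png

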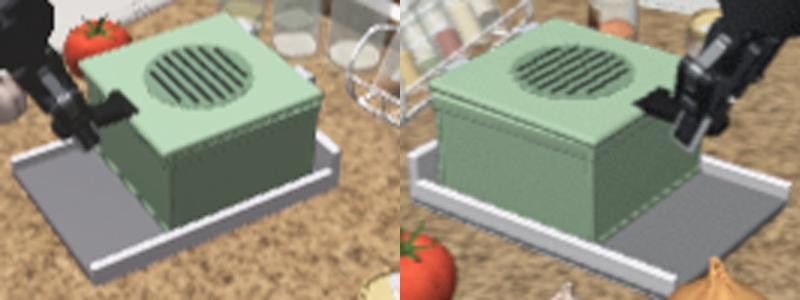

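Emit:
move_arm:
  moves:
    - [0,[-0.002,0,-0.001],[0,0,0]]
    - [0,[-0.002,0,-0.001],[0,0,0]]
    - [0.45,[0,0,0],[0,0,0]]
    - [0.45,[0,0,0],[0,0,0]]
    - [0.45,[0,0,0],[0,0,0]]
    - [0.45,[0,0,0],[0,0,0]]
    - [0.45,[0,0,0],[0,0,0]]
    - [0.45,[0,0,0],[0,0,0]]
    - [0.45,[0,0,0],[0,0,0]]
    - [0.45,[0,0,0],[0,0,0]]

```text
time: 7.85
eef_pos: [0.4906, 0.0738, 0.0927]
tcp_rot: [0.971, -0.101, 0.216, 0.024]
contact_force: [0.8, 0.4, 1.0]
opening: 0.45
finger_force: 0.0
```

```bash
python3 - <<'E'
from h import *
s=get_state();T=cur(s);print(s['eef_pos'],(T[:3,3]-.019*T[:3,2]).round(4),s['contact_force'],s['opening'])
g=G0+.0355*U;g[2]=.1085
for l in(30,32,34,36): print(l,*ik(pose(g,np.radians(l),YAW),s['qpos']))
rows(pose(g,np.radians(33),YAW),7)
# lid in wrist view check
c=cam("wrist",s);im=read_camera("wrist");h=cv2.cvtColor(im,cv2.COLOR_RGB2HSV)
m=cv2.inRange(h,(40,40,100),(85,255,255));cv2.imwrite("pics/w3.png",im[...,::-1])
k,L,st,ce=cv2.connectedComponentsWithStats(m);i=1+st[1:,4].argmax();print(st[i])
F=g+.039*U;V=np.array([-U[1],U[0],0])
for sgn in(1,-1): print(proj(c,F+sgn*.079*V+[0,0,.005]),proj(c,F+.158*U+sgn*.079*V+[0,0,.005]))
E
```

```text
[0.49055427 0.07382145 0.09272443] [0.4827 0.0755 0.1099] [0.78070933 0.35679559 1.04203009] 0.44994498156310064
30 [-0.00417913 -0.1820385   2.41175132 -0.26275169  0.41035604  1.99404881] 3.507428406520763e-09
32 [-2.12763748e-04 -1.90397860e-01  2.42786417e+00 -3.12586695e-01
  3.72339780e-01  2.04436187e+00] 4.6148467140733615e-14
34 [ 0.00380975 -0.19776927  2.44370249 -0.37461661  0.33485796  2.10692376] 2.073743717042571e-12
36 [ 0.00788105 -0.20408193  2.45923476 -0.45328507  0.29838188  2.1861818 ] 1.4566951828182163e-09
rows 7 [-0.0, 0.0001, 0.0] [0.0001, 0.0198, 0.0008]
[[0.491, 0.074, 0.093], [0.49, 0.073, 0.093]]
[   74     0   354   191 38724]
[ 61.8 185.8] [  79.  -152.7]
[433.6 187.4] [ 419.2 -149.9]
```

View pics/w3.png

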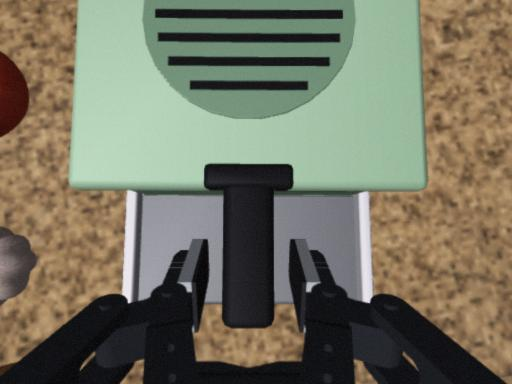

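Emit:
move_arm:
  moves:
    - [0.45,[0,0.0001,0],[0,0.0225,0]]
    - [0.45,[0,0,0],[0,0.0225,0]]
    - [0.45,[0,0,0],[0,0.0225,0]]
    - [0.45,[0,0,0],[0,0.0225,0]]
    - [0.45,[0,0,0],[0,0.0225,0]]
    - [0.45,[0,0,0],[0,0.0225,0]]
    - [0.45,[0,0,0],[0,0.0225,0]]
    - [0.45,[0,0,0],[0,0,0]]
    - [0.45,[0,0,0],[0,0,0]]
    - [0.45,[0,0,0],[0,0,0]]

```text
time: 8.73
eef_pos: [0.4907, 0.0738, 0.0929]
tcp_rot: [0.951, -0.099, 0.291, 0.032]
contact_force: [-0.3, 0.2, -0.1]
opening: 0.448
finger_force: 0.0
```

Emit:
move_arm:
  moves:
    - [0,[0,0,0],[0,0,0]]
    - [0,[0,0,0],[0,0,0]]
    - [0,[0,0,0],[0,0,0]]
    - [0,[0,0,0],[0,0,0]]
    - [0,[0,0,0],[0,0,0]]
    - [0,[0,0,0],[0,0,0]]
    - [0,[0,0,0],[0,0,0]]
    - [0,[0,0,0],[0,0,0]]
    - [0,[0,0,0],[0,0,0]]
    - [0,[0,0,0],[0,0,0]]
  grip_force: 45

```text
time: 9.57
eef_pos: [0.4908, 0.074, 0.093]
tcp_rot: [0.951, -0.099, 0.292, 0.032]
contact_force: [2.0, 4.2, 0.9]
opening: 0.251
finger_force: 47.4
```

```bash
python3 - <<'E'
from h import *
s=get_state();T=cur(s);g=T[:3,3]-.019*T[:3,2];print(s['eef_pos'],g.round(4),s['contact_force'],s['opening'])
g0=G0+.0355*U;Hn=g0+.198*U;print('lean',np.degrees(np.arcsin(T[2,0])),'along',(g-g0)@U)
# rigid turn of the hand about the hinge by 45 deg in 24 rows (Y axis = z x U)
V=np.cross([0,0,1],U)
A=np.eye(4);A[:3,:3]=R.from_rotvec(V*np.pi/4).as_matrix();A[:3,3]=Hn-A[:3,:3]@Hn
rows(A@T,24)
print('U in tool',T[:3,:3].T@U)
print(ik(A@T,s['qpos']))
E
```

```text
[0.4907742  0.07398559 0.09300107] [0.4804 0.0762 0.1087] [2.01158545 4.20677477 0.87468884] 0.25059621738906396
lean 34.13573571363936 along -0.00011105030196490187
rows 24 [0.0031, 0.0, -0.0053] [0.0002, -0.0327, 0.0]
[[0.49, 0.074, 0.099], [0.491, 0.074, 0.124], [0.494, 0.073, 0.148], [0.501, 0.072, 0.172], [0.51, 0.07, 0.194], [0.522, 0.067, 0.216]]
U in tool [0.8276935  0.00451293 0.56116227]
(array([-0.07999878,  0.08636568,  1.81748163,  0.02546735,  1.42573857,
        1.69238703]), np.float64(1.5578634259996675e-10))
```

Emit:
move_arm:
  moves:
    - [0,[0.0012,0,0.0008],[0,0,0]]
    - [0,[0.0012,0,0.0008],[0,0,0]]
    - [0,[0.0031,0,-0.0053],[0.0002,-0.0327,0]]
    - [0,[0.0031,0,-0.0053],[0.0002,-0.0327,0]]
    - [0,[0.0031,0,-0.0053],[0.0002,-0.0327,0]]
    - [0,[0.0031,0,-0.0053],[0.0002,-0.0327,0]]
    - [0,[0.0031,0,-0.0053],[0.0002,-0.0327,0]]
    - [0,[0.0031,0,-0.0053],[0.0002,-0.0327,0]]
    - [0,[0.0031,0,-0.0053],[0.0002,-0.0327,0]]
    - [0,[0.0031,0,-0.0053],[0.0002,-0.0327,0]]

```text
time: 10.4
eef_pos: [0.4923, 0.0737, 0.1398]
tcp_rot: [0.982, -0.102, 0.159, 0.018]
contact_force: [-9.1, 4.6, 3.5]
opening: 0.248
finger_force: 47.8
```

```bash
cat >> h.py <<'E'
def rep():
    s=get_state();T=cur(s);g=T[:3,3]-.019*T[:3,2];Hn=G0+.2335*U
    d=g-Hn;print('g',g.round(4),'F',s['contact_force'].round(1),'F.U',(s['contact_force']@U).round(1),'open',s['opening'],'angle',np.degrees(np.arctan2(d[2],-d@U)).round(2),'rad',np.hypot(d[2],d@U).round(4),'lat',(d@np.cross([0,0,1],U)).round(4),'lean',np.degrees(np.arcsin(T[2,0])).round(2),'U/Z tool',(T[:3,:3].T@U).round(3),(T[:3,:3].T@[0,0,1]).round(3))
    return T,Hn
E
python3 -c "
from h import *
rep()"
```

```text
g [0.4864 0.075  0.1579] F [-9.1  4.6  3.5] F.U -9.9 open 0.24793891648033609 angle 14.28 rad 0.198 lat 0.0013 lean 18.47 U/Z tool [0.948 0.005 0.317] [ 0.317  0.002 -0.948]
```

Emit:
move_arm:
  moves:
    - [0,[0.0031,0,-0.0053],[0.0002,-0.0327,0]]
    - [0,[0.0031,0,-0.0053],[0.0002,-0.0327,0]]
    - [0,[0.0031,0,-0.0053],[0.0002,-0.0327,0]]
    - [0,[0.0031,0,-0.0053],[0.0002,-0.0327,0]]
    - [0,[0.0031,0,-0.0053],[0.0002,-0.0327,0]]
    - [0,[0.0031,0,-0.0053],[0.0002,-0.0327,0]]
    - [0,[0.0031,0,-0.0053],[0.0002,-0.0327,0]]
    - [0,[0.0031,0,-0.0053],[0.0002,-0.0327,0]]
    - [0,[0.0031,0,-0.0053],[0.0002,-0.0327,0]]
    - [0,[0.0031,0,-0.0053],[0.0002,-0.0327,0]]

```text
time: 11.23
eef_pos: [0.5124, 0.0694, 0.1993]
tcp_rot: [0.995, -0.103, -0.003, 0.0]
contact_force: [-9.9, 2.8, 6.9]
opening: 0.246
finger_force: 48.0
```

```bash
python3 - <<'E'
from h import *
T,Hn=rep()
V=np.cross([0,0,1],U);g=T[:3,3]-.019*T[:3,2];d=g-Hn;a=np.pi/4-np.arctan2(d[2],-d@U)
A=np.eye(4);A[:3,:3]=R.from_rotvec(V*a).as_matrix();A[:3,3]=Hn-A[:3,:3]@Hn
rows(A@T,7)
E
```

```text
g [0.5125 0.0694 0.2183] F [-9.9  2.8  6.9] F.U -10.3 open 0.24558555048292705 angle 33.48 rad 0.1981 lat 0.0013 lean -0.35 U/Z tool [ 1.     0.006 -0.006] [-0.006  0.001 -1.   ]
rows 7 [0.0026, 0.0, -0.0047] [0.0002, -0.0287, -0.0]
[[0.515, 0.069, 0.204], [0.527, 0.066, 0.222]]
```

Emit:
move_arm:
  moves:
    - [0,[0.0026,0,-0.0047],[0.0002,-0.0287,0]]
    - [0,[0.0026,0,-0.0047],[0.0002,-0.0287,0]]
    - [0,[0.0026,0,-0.0047],[0.0002,-0.0287,0]]
    - [0,[0.0026,0,-0.0047],[0.0002,-0.0287,0]]
    - [0,[0.0026,0,-0.0047],[0.0002,-0.0287,0]]
    - [0,[0.0026,0,-0.0047],[0.0002,-0.0287,0]]
    - [0,[0.0026,0,-0.0047],[0.0002,-0.0287,0]]
    - [0,[0,0,0],[0,0,0]]
    - [0,[0,0,0],[0,0,0]]
    - [0,[0,0,0],[0,0,0]]

```text
time: 12.07
eef_pos: [0.5336, 0.0648, 0.2309]
tcp_rot: [0.989, -0.103, -0.101, -0.011]
contact_force: [-7.1, 1.8, 6.4]
opening: 0.245
finger_force: 47.7
```

```bash
python3 - <<'E'
from h import *
rep()
b=read_camera("side")[...,::-1];a=read_camera("scene")[...,::-1]
cv2.imwrite("pics/f.png",cv2.resize(np.hstack([cv2.resize(a[90:330,120:440],(400,300)),cv2.resize(b[120:330,130:410],(400,300))]),(800,300)))
E
```

```text
g [0.5374 0.064  0.2495] F [-7.1  1.8  6.4] F.U -7.3 open 0.2450620646519198 angle 45.16 rad 0.1982 lat 0.0014 lean -11.66 U/Z tool [ 0.979  0.006 -0.202] [-0.202 -0.001 -0.979]
```

View pics/f.png

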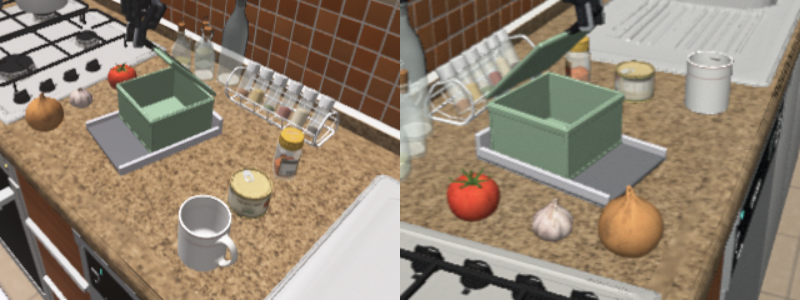

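The lid is held at about 45° by its tab. The caddy is home, pressed into the stop with about 7 N, and the tomato, garlic, onion, mug, tin and jar are where they were. I'll hand it in.

```bash
python3 -c "
from plant import *
print(sign_off())"
```

```text
the job is handed in; nothing more can be done
None
```

I pushed the caddy home with its lid shut (about 20 N felt at the rear stop), and the gripper is now holding the lid by its black tab at a measured 45°, with the things around it left where they were; the job is handed in.

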